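# Inspect a lathe drive centre through a hand loupe

### The arm

A 7-joint arm with a two-finger parallel gripper is mounted at the origin on a cart in front of the work surface, level with it; the furniture and walls round the work are solid. World frame = base frame: x ahead of the robot, y to its left, z up, the work surface at z = 0. Lengths are in mm, angles in rad, forces in N, time in s.
With the tool pointing down it reaches from about 425 to 975 mm from the base axis. Payload 16.7 kg.
Tool frame: the origin (TCP) lies midway between the tips of the shut fingers; the grasp point (between the pads) lies 19 mm behind it; z points along the fingers, y is the line along which they close (so a half turn about z gives the same grasp; the last joint's range is limited). The gripper opens to 85 mm and grips with 20 to 120 N. Pads are 22 mm wide; open, the fingers measure 114 mm over their backs; the gripper's body (76 mm by 85 mm) begins 54 mm behind the grasp point. The pads swing forward as they close: fully open they stand 13 mm farther back than shut.
Start: joints at [1.155, 0.426, 0.074, 1.606, -0.034, 1.111, -0.067], TCP at [177.931, -651.089, 231.302] pointing down, gripper open.
Joint ranges: [-2.85, 2.85], [-0.5, 2.14], [-1.23, 1.37], [0.21, 2.46], [-1.02, 4.16], [0.16, 2.05], [-2.73, 2.73]. Speed limits (rad/s): [1.89, 1.89, 2.39, 2.39, 3.01, 3.01, 3.01].

### API

Orientations are given as a 3x3 rotation matrix whose columns are the frame's x, y, z axes.
In Python, from plant import manip, eyes gives the robot as it stands. The module is installed in compiled form; this text tells all that it offers.
- The arm moves only by the tool move_arm, never from a script. Its arguments are lists of equal length, an entry for each row: "travel": the shift along the tool's x, y, z in m, a list of three; "spin": the turn about the tool's z in degrees; "hand": the finger opening in m, from 0 to 0.0854. A call has 1 to 5 rows; each row shifts and turns the commanded pose from where the row before left it, along the tool's axes as they then stand; what a row does not reach is not made up. A row lasts 1/12 s, in which the tool goes at most 41.7 mm and 7.16 degrees, less where a joint would pass 70% of its speed; a pose out of reach is approached as far as the arm can. A call with a gripper value outside its range is refused whole. The fingers move at their own pace and stop on an object; "force" is the grip in N (left out, the last holds). Time passes only in rows, so rows that do not move let the fingers close. It gives the time, the measured TCP pose, the force and the opening at its end, in the units of the state.
- manip.sense(): the state, without advancing time (a new reading comes with each control period).
- eyes.camera(name): name is "side" or "top" or "wrist"; returns a dict with "pixels" (480x640x3 uint8, red, green, blue), "intrinsics" (3x3 intrinsics, pixels), "xyz" and "rotation" of the camera in the world. Camera axes: x right, y up, looking along -z (the intrinsics and any distortion apply to the point x, -y, -z); pixel columns grow to the right and rows downward; lengths in mm; the calibration is good to about 2 mm. The wrist camera is an equidistant fisheye: a pixel r from the principal point sees the ray r / f radians off the axis. A picture is of the moment at which its call begins. There is no depth.
- manip.sign_off(): hands the job in, once; it reports no verdict.
The state is a dict: "t": time; "qpos": joint angles; "dq": joint speeds; "joint_torque": joint torques, N m; "ee_pos": TCP position; "orientation": TCP orientation; "ft_force": force on the tool from outside, world axes, zero at the start; "moment": the same for the moment, N m; "gripper_width": finger opening in mm.
Only numpy, scipy, OpenCV 4.12 (cv2) and the standard library are available. Lean on these libraries where they do the work, as an engineer would, in place of code of your own. Each camera call takes 0.05 s, during which the arm holds its last target. There are 200 camera calls.

### The job

First turn the black knob of the inspection stage until its pointer stands at the zero mark (the long tick) and let go of it. Then pick up the loupe by its handle and hold it level and still, with the lens centred over the steel drive centre on the stage and at the height marked by the brass blade on the post. Finish while still holding it there: do not put it down, do not let the loupe touch the stage, post or part, leave the blade as it is set, and leave the other things alone.

Things in the scene. Friction and masses are not known exactly. Their poses are not given: they have to be found in the camera images.
- stage: Fixed indexing stage: grey base 96 mm (its x) by 224 mm (its y, -127 to +97), top 24 mm above the bench. Origin on the bench under the axis of its round turntable (60 across, top at 34); z up; its -x side, the front, roughly faces the robot. The part stands on the turntable; the knob's axis is at y -95 mm, the focus post (10 thick, 168 tall) at y +75 mm.
- part_top (a point): Centre of the top of the part: a steel drive centre (25 mm across, standing upright in the turntable; four small prongs rise 4 mm above its top), 66 mm above the bench, on the turntable axis. It turns with the knob; it cannot be taken out.
- index_knob (a joint): Angle of the black index knob, rad: 0 when its pointer stands at the zero mark, positive anticlockwise from above; starts at 0.5 to 1.25, stops at -2 and +2. Friction about 0.05 N m; stays where it is left. Zero mark: the one long white tick on the base in front of the knob (to the stage's -x); short ticks stand 15 degrees apart.
- knob_grip (a point): On the knob's axis, in its grip bar, 49 mm above the bench. Knob: round skirt 48 mm across, 25 to 35 mm above the bench, with an upright bar 40 long, 12 thick, up to 60 mm above the bench. The point turns with it: x along the bar; the pointer (white line on one end of the bar, white nose below) points to its -x.
- focus_mark (a point): Tip of the thin brass blade (3 mm thick, 10 wide) on the collar of the focus post, mid-thickness, 55 mm to the stage's +y of the turntable axis, 100 to 150 mm above the bench: it marks the focal height. The collar (22 across, 14 tall) is held by friction and must stay as set; a screw on its far side reaches 20 mm past the post's axis.
- loupe: Loose hand loupe lying flat, 90 g: round lens in a dark rim at one end of a dark straight wooden handle. Origin on its underside below the middle of the handle; x from handle to lens, z up through the lens. Handle 84 long (x -48 to +36 mm), 18 wide, 20 tall; rim 68 across, from 2 to 16 mm above the underside, centre at x +85 mm.
- loupe_lens (a point): Centre of the lens, 85 mm along x from the loupe's origin and 9 mm above its underside, at mid-thickness of the rim.
- loupe_grip (a point): Middle of the handle, on the loupe's origin, 10 mm above its underside.
- beech_block: Bystander, loose: grey-brown square wooden block lying flat, 111 long (y) x 30 x 30 mm. Origin at the centre of its underside. To be left alone.
- egg: Bystander, loose: turned wooden egg standing on its foot, 47 across, 60 tall mm. Origin at the centre of its underside. To be left alone.
- top: Bystander, loose: wooden spinning top standing on its stub, 44 across, 50 tall mm. Origin at the centre of its underside. To be left alone.
- cup: Bystander, loose: pale turned candle holder, 67 across, 62 tall mm. Origin at the centre of its underside. To be left alone.
- pencil: Bystander, loose: pencil lying flat, 166 long, 8 thick mm. Origin at the centre of its underside. To be left alone.
Not all that is in view belongs to the job. What is shaped like the loupe but green is not meant.

How it is judged (in metres and radians):
On the way, in this order (a step that is already met when the one before it is completed fails the run):
1. The knob's pointer is brought to the zero mark and the knob is let go (value of joint index_knob between -0.12 and 0.12 rad and contact force between stage and the fingers below 0.2 N), for 0.2 s.
2. The loupe is lifted in the fingers (contact force between loupe and the fingers above 1 N and height (world z) of loupe_grip above 0.05 m), for 0.2 s.
At the end, for the whole second after the job is handed in: The fingers hold the loupe, still and touching nothing of the stage: lens centre within 12 mm sideways of the drive centre's axis and within 8 mm in height of the brass blade, loupe within 0.12 rad (7 degrees) of level; knob within 0.12 rad of zero; blade not shifted by more than 6 mm (value of joint index_knob between -0.12 and 0.12 rad and contact force between loupe and the fingers above 1 N and horizontal distance between loupe_lens and part_top below 0.012 m and z of loupe_lens in the frame of focus_mark between -0.008 and 0.008 m and angle between loupe's own z axis and vertical below 0.12 rad and linear speed of loupe below 0.03 m/s and contact force between loupe and stage below 0.2 N and distance of focus_mark from where it was at the start of the episode below 0.006 m); the arm keeps its last pose, push and grip.
It fails at once if The loupe presses on the stage, its post or the part (contact force between loupe and stage above 3 N).
It fails at once if The focus collar is shifted by more than 6 mm (distance of focus_mark from where it was at the start of the episode above 0.006 m).
It fails at once if A bystander is pushed more than 30 mm (distance of any of beech_block, egg, top, cup, pencil from where it was at the start of the episode above 0.03 m).
It also fails if it takes over 48 s, if anything falls off the work surface, if the arm or the gripper's body presses on something with over 40 N, if the wrist force passes 120 N, or if a joint passes its speed limit or range.

## Working session

There is one attempt and no reset: what is moved stays moved. The work goes in short steps, Python scripts to look and compute and a tool call to move; the robot and the scene stay as the last step left them, time stands still between calls to the robot, and variables do not carry over. Pictures are saved under pics/ and viewed, on a budget of 10 in all, crops included, one or two more only if the job needs it, and the job is handed in when it is done.

Besides the shell and the picture viewer there is one more tool, called by a JSON object that holds its "name" and its "arguments", one argument or row to a line. move_arm: Moves the arm, as the interface text tells. Its arguments: {"type":"object","properties":{"travel":{"type":"array","items":{"type":"array","items":{"type":"number"}}},"spin":{"type":"array","items":{"type":"number"}},"hand":{"type":"array","items":{"type":"number"}},"force":{"type":"number"}},"required":["travel","spin","hand"]}

```bash
mkdir -p pics
cat > h.py <<'E'
import numpy as np, cv2
from plant import manip, eyes
def cam(n):
    c=eyes.camera(n); c={k:np.array(v) if not isinstance(v,np.ndarray) else v for k,v in c.items()}
    return c
def save(c,f): cv2.imwrite('pics/'+f,c['pixels'][...,::-1])
def ray(c,u,v,fish=False):
    K=c['intrinsics']; x=(u-K[0,2])/K[0,0]; y=(v-K[1,2])/K[1,1]
    if fish:
        r=np.hypot(x,y)+1e-12; d=np.array([x/r*np.sin(r),-y/r*np.sin(r),-np.cos(r)])
    else: d=np.array([x,-y,-1.])
    return c['rotation']@d
def onz(c,u,v,z,fish=False):
    d=ray(c,u,v,fish); return c['xyz']+d*(z-c['xyz'][2])/d[2]
def proj(c,p,fish=False):
    q=c['rotation'].T@(np.array(p,float)-c['xyz']); x,y,z=q[0],-q[1],-q[2]
    if fish:
        s=np.hypot(x,y)+1e-12; t=np.arctan2(s,z); x,y=x/s*t,y/s*t
    else: x,y=x/z,y/z
    K=c['intrinsics']; return np.array([K[0,0]*x+K[0,2],K[1,1]*y+K[1,2]])
E
python3 - <<'E'
from h import *
import pickle
C={}
for n in ['top','side']:
    c=C[n]=cam(n); save(c,n+'0.png'); print(n,c['intrinsics'].tolist(),c['xyz'],c['rotation'].round(3).tolist())
pickle.dump(C,open('c0.pkl','wb'))
s=manip.sense(); print(s['t'],s['ee_pos'],np.array(s['orientation']).round(3).tolist(),s['gripper_width'])
E
```

```text
top [[582.7497338526767, 0.0, 315.8252988598763], [0.0, 582.7497338526767, 239.9914313768386], [0.0, 0.0, 1.0]] [ 430.19305053  -27.02277267 1377.29618135] [[-0.028, 0.997, -0.076], [-1.0, -0.028, -0.005], [-0.007, 0.076, 0.997]]
side [[477.52579093586337, 0.0, 314.70071120391384], [0.0, 477.52579093586337, 244.21220681822598], [0.0, 0.0, 1.0]] [ 356.63546371 -982.86024158  662.48134935] [[0.98, 0.103, -0.171], [-0.2, 0.496, -0.845], [-0.002, 0.862, 0.506]]
0.1 [ 177.85321613 -650.78524227  230.69606169] [[0.965, 0.264, -0.0], [0.264, -0.965, 0.001], [-0.0, -0.001, -1.0]] 85.32050385833617
```

View pics/top0.png

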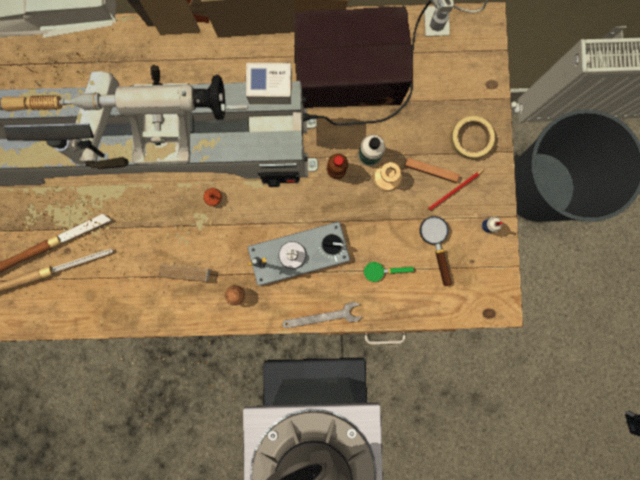

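View pics/side0.png

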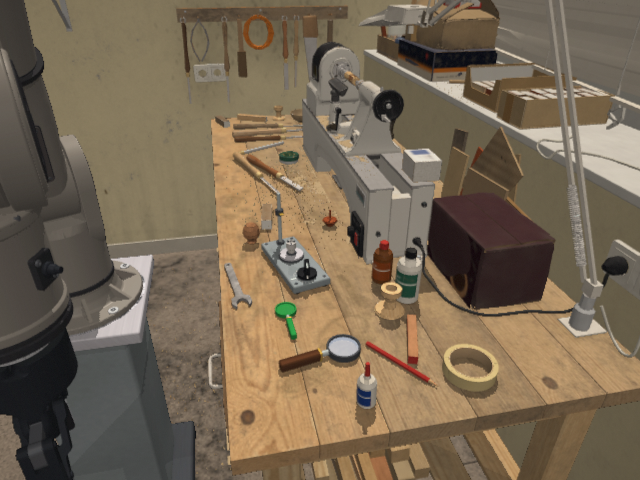

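Top view: the loupe's lens is at (434,230) and its brown handle at (444,268). Turntable (292,255), knob (332,244), post (259,262). Could be mistaken for the loupe: the green one (375,271), tape ring (473,137), and the orange stick (432,170). I pick the brown-handled one with the clear lens. One close crop to check it.

Run:
```python
from h import *
import pickle
C=pickle.load(open('c0.pkl','rb'))
t=C['top']['pixels'][...,::-1]; s=C['side']['pixels'][...,::-1]
R=lambda im,x0,x1,y0,y1,w,h: cv2.resize(im[y0:y1,x0:x1],(w,h),interpolation=cv2.INTER_CUBIC)
A=R(t,245,455,212,292,798,304)
B=np.hstack([R(s,255,335,185,295,210,289),R(s,270,370,320,385,444,289)])
B=cv2.copyMakeBorder(B,0,0,0,798-B.shape[1],cv2.BORDER_CONSTANT)
cv2.imwrite('pics/crop.png',np.vstack([A,B]))
c=C['top']
# stage base mask: grey-blue
hsv=cv2.cvtColor(c['pixels'],cv2.COLOR_RGB2HSV)
m=np.zeros(t.shape[:2],np.uint8); m[215:292,240:360]=((hsv[...,1]<70)|(hsv[...,0]>80))[215:292,240:360]
n,l,st,ce=cv2.connectedComponentsWithStats(m); i=1+st[1:,4].argmax(); print(st[i])
r=cv2.minAreaRect(np.argwhere(l==i)[:,::-1].astype(np.float32)); bp=cv2.boxPoints(r); P=np.array([onz(c,*p,24) for p in bp]); print(bp.round(1).tolist(),P.round(1).tolist(),[np.linalg.norm(P[k]-P[k-1]).round(1) for k in range(4)])
for nm,p,z in [('lens',(434,230),9),('handleend',(448,284),10),('tt',(292,255),50),('knob',(332,244),45)]: print(nm,onz(c,*p,z).round(1))
# handle mask
m=np.zeros(t.shape[:2],np.uint8); m[240:290,430:460]=(c['pixels'].max(2)<95)[240:290,430:460]
n,l,st,ce=cv2.connectedComponentsWithStats(m); i=1+st[1:,4].argmax()
r=cv2.minAreaRect(np.argwhere(l==i)[:,::-1].astype(np.float32)); bp=cv2.boxPoints(r);P=np.array([onz(c,*p,15) for p in bp]); print('handle',st[i],bp.round(1).tolist(),P.round(1).tolist())
```

```text
[ 248  222  102   63 3909]
[[246.5, 246.1999969482422], [339.29998779296875, 220.5], [350.3999938964844, 260.5], [257.5, 286.1000061035156]] [[523.8, 141.1, 24.0], [577.7, -76.9, 24.0], [483.8, -99.6, 24.0], [430.4, 117.3, 24.0]] [np.float64(96.4), np.float64(224.5), np.float64(96.7), np.float64(223.3)]
lens [ 550.6 -299.5    9. ]
handleend [ 423.  -326.4   10. ]
tt [498.9  34.4  50. ]
knob [521.9 -57.6  45. ]
handle [436 252  16  34 296] [[435.5, 254.10000610351562], [444.8999938964844, 251.8000030517578], [452.8999938964844, 283.5], [443.5, 285.8999938964844]] [[493.4, -299.4, 15.0], [498.3, -321.6, 15.0], [423.8, -336.7, 15.0], [418.9, -314.6, 15.0]]
```

View pics/crop.png

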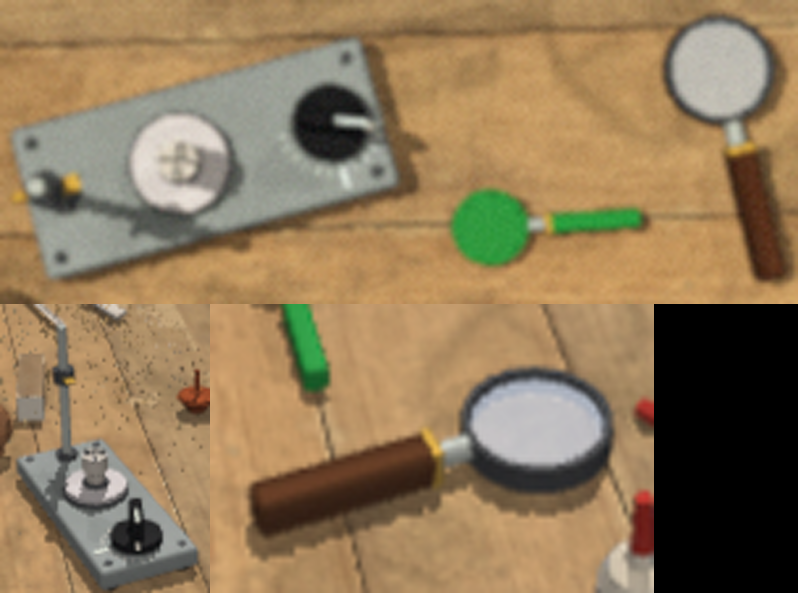

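The crop confirms the brown-handled loupe. The base rectangle (96.5 x 224 mm) and the lens-to-handle-end distance (132 mm) match the description. Next: pointer angle and blade height.

Run:
```python
from h import *
import pickle
C=pickle.load(open('c0.pkl','rb'))
c=C['top'];s=C['side']
yh=np.array([-.24,.971]);xh=np.array([.971,.24]);O=np.array([500.3,35.0])
K=O-95*yh; print('knob',K)
p=c['pixels'].astype(int)
m=np.zeros(p.shape[:2],bool); m[238:251,331:346]=(p.min(2)>150)[238:251,331:346]
uv=np.argwhere(m)[:,::-1]; print(uv.tolist())
for z in (35,60):
  for q in (uv.mean(0),uv[uv[:,0].argmax()]):
    d=onz(c,*q,z)[:2]-K; print(z,q,d.round(1),'theta',np.degrees((np.arctan2(d[1],d[0])-np.arctan2(-xh[1],-xh[0]))))
for n,cc,b in (('top',c,(245,250,275,275)),('side',s,(270,200,290,225))):
  im=cc['pixels'];h=cv2.cvtColor(im,cv2.COLOR_RGB2HSV)
  m=np.zeros(im.shape[:2],bool); sl=np.s_[b[1]:b[3],b[0]:b[2]]
  m[sl]=((h[...,1]>150)&(h[...,0]>15)&(h[...,0]<32)&(h[...,2]>90))[sl]
  print(n,[(int(u),int(v),im[v,u].tolist()) for v,u in np.argwhere(m)])
T=O+55*yh;P=O+75*yh
for z in (100,110,120,130,140,150): print(z,'tip top',proj(c,[*T,z]).round(1),'side',proj(s,[*T,z]).round(1),'post side',proj(s,[*P,z]).round(1))
```

```text
knob [523.1   -57.245]
[[334, 243], [335, 243], [336, 243], [337, 243], [338, 243], [339, 243], [340, 243], [335, 244], [336, 244], [337, 244], [338, 244], [339, 244], [340, 244], [341, 244], [343, 250]]
35 [337.86666667 243.93333333] [ -0.8 -14.1] theta 72.91939418472532
35 [343 250] [-15.1 -25.5] theta 45.446303502449865
60 [337.86666667 243.93333333] [ -2.5 -13.3] theta 65.45395225716939
60 [343 250] [-16.6 -24.5] theta 42.00577964387626
top [(262, 259, [185, 146, 70]), (263, 259, [213, 169, 67]), (264, 259, [218, 176, 77]), (262, 260, [169, 131, 54]), (263, 260, [210, 165, 68]), (264, 260, [220, 174, 70]), (262, 261, [132, 102, 44]), (263, 261, [175, 139, 52]), (264, 261, [190, 149, 59]), (265, 261, [183, 151, 75]), (249, 262, [191, 147, 76]), (250, 262, [184, 141, 73]), (262, 262, [97, 77, 37]), (263, 262, [115, 86, 39]), (264, 262, [123, 95, 45]), (248, 263, [186, 143, 69]), (249, 263, [202, 157, 66]), (250, 263, [197, 153, 64]), (251, 263, [164, 128, 62]), (248, 264, [186, 142, 68]), (249, 264, [193, 152, 63]), (250, 264, [183, 143, 62]), (251, 264, [160, 123, 61])]
side [(280, 213, [130, 106, 52]), (281, 213, [152, 121, 53]), (282, 213, [158, 126, 59]), (279, 214, [101, 82, 41]), (280, 214, [184, 145, 62]), (281, 214, [192, 151, 66]), (282, 214, [200, 157, 69])]
100 tip top [266.5 259.9] side [281.2 220.7] post side [278.3 217.5]
110 tip top [266.  259.7] side [281.  217.2] post side [278.1 214. ]
120 tip top [265.6 259.5] side [280.9 213.7] post side [278.  210.5]
130 tip top [265.2 259.3] side [280.7 210.1] post side [277.8 207. ]
140 tip top [264.7 259.1] side [280.6 206.5] post side [277.6 203.4]
150 tip top [264.3 258.9] side [280.4 202.9] post side [277.5 199.8]
```

{"name": "move_arm", "arguments": {
  "travel": [
    [0.0245, -0.0241, 0],
    [0.0245, -0.0241, 0],
    [0.0245, -0.0241, 0],
    [0.0245, -0.0241, 0],
    [0.0245, -0.0241, 0]
  ],
  "spin": [0, 0, 0, 0, 0],
  "hand": [0.085, 0.085, 0.085, 0.085, 0.085]
}}

```text
t: 0.52
ee_pos: [264.7, -500.9, 231.0]
orientation: [[0.965, 0.263, -0.0], [0.263, -0.965, 0.0], [-0.0, -0.001, -1.0]]
ft_force: [0.6, -0.4, 0.3]
gripper_width: 85.0
```

{"name": "move_arm", "arguments": {
  "travel": [
    [0.0245, -0.0241, 0],
    [0.0245, -0.0241, 0],
    [0.0245, -0.0241, 0],
    [0.0245, -0.0241, 0],
    [0.0245, -0.0241, 0]
  ],
  "spin": [0, 0, 0, 0, 0],
  "hand": [0.085, 0.085, 0.085, 0.085, 0.085]
}}

```text
t: 0.93
ee_pos: [351.1, -352.4, 231.2]
orientation: [[0.965, 0.264, -0.0], [0.264, -0.965, 0.0], [-0.0, -0.0, -1.0]]
ft_force: [0.5, -0.6, 0.2]
gripper_width: 85.0
```

{"name": "move_arm", "arguments": {
  "travel": [
    [0.0245, -0.0241, 0],
    [0.0245, -0.0241, 0],
    [0.0245, -0.0241, 0],
    [0.0245, -0.0241, 0],
    [0.0245, -0.0241, 0]
  ],
  "spin": [0, 0, 0, 0, 0],
  "hand": [0.085, 0.085, 0.085, 0.085, 0.085]
}}

```text
t: 1.35
ee_pos: [437.5, -203.9, 231.3]
orientation: [[0.965, 0.264, -0.0], [0.264, -0.965, -0.0], [-0.0, 0.0, -1.0]]
ft_force: [1.4, -0.9, -0.4]
gripper_width: 85.1
```

{"name": "move_arm", "arguments": {
  "travel": [
    [0.0245, -0.0241, 0],
    [0.0245, -0.0241, 0],
    [0.0245, -0.0241, 0],
    [0.0245, -0.0241, 0],
    [0.0245, -0.0241, 0]
  ],
  "spin": [0, 0, 0, 0, 0],
  "hand": [0.085, 0.085, 0.085, 0.06, 0.06]
}}

```text
t: 1.77
ee_pos: [524.0, -55.4, 231.3]
orientation: [[0.965, 0.263, -0.0], [0.263, -0.965, -0.0], [-0.0, -0.0, -1.0]]
ft_force: [0.6, -0.8, -0.7]
gripper_width: 63.4
```

{"name": "move_arm", "arguments": {
  "travel": [
    [0, 0, 0.012],
    [0, 0, 0.012],
    [0, 0, 0.012],
    [0, 0, 0.012],
    [0, 0, 0.012]
  ],
  "spin": [-6.7, -6.7, -6.7, -6.7, -6.7],
  "hand": [0.06, 0.06, 0.06, 0.06, 0.06]
}}

```text
t: 2.18
ee_pos: [523.3, -56.9, 170.6]
orientation: [[0.654, 0.756, -0.0], [0.756, -0.654, 0.0], [-0.0, -0.0, -1.0]]
ft_force: [0.5, -0.2, -0.0]
gripper_width: 60.1
```

{"name": "move_arm", "arguments": {
  "travel": [
    [0, 0, 0.01],
    [0, 0, 0.01],
    [0, 0, 0.01],
    [0, 0, 0.01],
    [0, 0, 0]
  ],
  "spin": [-6.7, -6.7, -6.7, -6.7, -6.7],
  "hand": [0.06, 0.06, 0.06, 0.06, 0.06]
}}

```text
t: 2.6
ee_pos: [522.4, -57.0, 129.4]
orientation: [[0.129, 0.992, -0.003], [0.992, -0.129, 0.001], [0.0, -0.003, -1.0]]
ft_force: [-0.1, 0.0, -0.8]
gripper_width: 60.0
```

Look with the wrist camera before descending.

Run:
```python
from h import *
import pickle
c=cam('wrist'); save(c,'w1.png'); pickle.dump(c,open('w1.pkl','wb'))
print(c['intrinsics'].tolist(),c['xyz'],c['rotation'].round(3).tolist())
for n,p in dict(knobtop=[523.1,-57.2,60],part=[500.3,35,66],tick=[523.1-30*.971,-57.2-30*.24,24],tip=[487.1,88.4,119]).items(): print(n,proj(c,p,True))
```

```text
[[371.64829954431775, 0.0, 323.4051231992833], [0.0, 371.64829954431775, 248.10962549871533], [0.0, 0.0, 1.0]] [532.73326136  26.40586599 272.45842354] [[0.992, 0.119, 0.045], [-0.127, 0.938, 0.321], [-0.004, -0.324, 0.946]]
knobtop [326.67362903 265.47524034]
part [264.45912365 118.47882778]
tick [287.46229771 260.94622708]
tip [198.85038829   4.81517943]
```

View pics/w1.png

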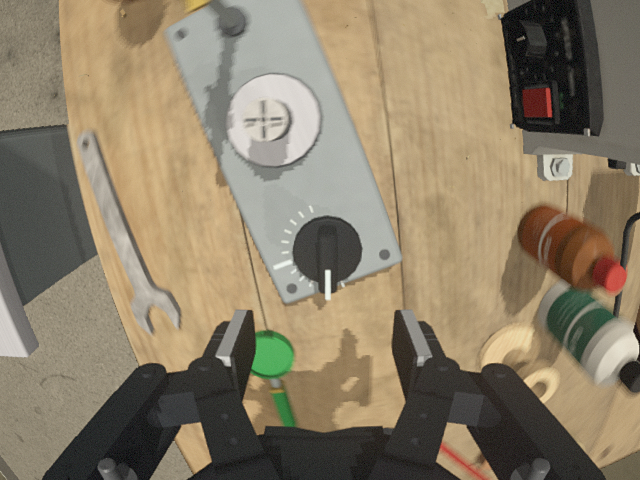

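Run:
```python
from h import *
import pickle
c=pickle.load(open('w1.pkl','rb'))
a=onz(c,327.5,248,35,True);b=onz(c,328,298,33,True);print('skirt centre',a,'nose',b,np.degrees(np.arctan2(*(b-a)[[1,0]]))%360)
print('tick',onz(c,281,267,24,True),'part',onz(c,266,121,66,True), 'tt', onz(c,275,119,34,True))
K=np.array([523.1,-57.2]);
for z in(35,60):
  for r in(-24,-20,0,20,24): print(z,r,proj(c,[K[0]+r*np.cos(np.radians(263)),K[1]+r*np.sin(np.radians(263)),z],True).round(1))
p=c['pixels'];m=np.zeros(p.shape[:2],bool);m[255:305,315:340]=(p.min(2)>170)[255:305,315:340];q=np.argwhere(m)[:,::-1]
for v in range(262,304,4): r=q[q[:,1]==v]; print(v,r[:,0].mean() if len(r) else None)
```

```text
skirt centre [524.09827044 -54.51641464  35.        ] nose [519.69900542 -92.9320631   33.        ] 263.4670879969677
tick [488.53981599 -68.45277429  24.        ] part [500.94748857  33.46155367  66.        ] tt [501.91111574  34.91277863  34.        ]
35 -24 [326.4 217.5]
35 -20 [326.4 223.4]
35 0 [326.5 251.9]
35 20 [326.6 278.9]
35 24 [326.6 284.2]
60 -24 [326.6 227.9]
60 -20 [326.6 234.3]
60 0 [326.7 265.5]
60 20 [326.7 294.7]
60 24 [326.8 300.3]
262 None
266 None
270 327.5
274 327.5
278 327.0
282 327.5
286 327.5
290 327.5
294 327.5
298 327.5
302 None
```

{"name": "move_arm", "arguments": {
  "travel": [
    [0, 0.001, 0.018],
    [0, 0, 0.018],
    [0, 0, 0.018],
    [0, 0, 0.018],
    [0, 0, 0.018]
  ],
  "spin": [0, 0, 0, 0, 0],
  "hand": [0.06, 0.06, 0.06, 0.06, 0.06],
  "force": 30
}}

```text
t: 3.07
ee_pos: [524.6, -57.2, 40.6]
orientation: [[0.138, 0.99, 0.0], [0.99, -0.138, -0.0], [-0.0, 0.0, -1.0]]
ft_force: [0.5, 0.5, 1.2]
gripper_width: 59.8
```

{"name": "move_arm", "arguments": {
  "travel": [
    [0, 0, 0],
    [0, 0, 0],
    [0, 0, 0],
    [0, 0, 0],
    [0, 0, 0]
  ],
  "spin": [0, 0, 0, 0, 0],
  "hand": [0.06, 0.0, 0.0, 0.0, 0.0]
}}

```text
t: 3.48
ee_pos: [525.0, -57.2, 42.4]
orientation: [[0.135, 0.991, 0.001], [0.991, -0.135, -0.0], [-0.0, 0.001, -1.0]]
ft_force: [-23.0, 4.0, 21.1]
gripper_width: 12.1
```

{"name": "move_arm", "arguments": {
  "travel": [
    [0, 0, 0],
    [0, 0, 0],
    [0, 0, 0],
    [0, 0, 0],
    [0, 0, 0]
  ],
  "spin": [0, 0, 0, 0, 0],
  "hand": [0.0, 0.0, 0.0, 0.0, 0.0]
}}

```text
t: 3.9
ee_pos: [524.7, -57.2, 42.5]
orientation: [[0.135, 0.991, 0.001], [0.991, -0.135, -0.0], [-0.0, 0.001, -1.0]]
ft_force: [-4.7, 1.2, 12.1]
gripper_width: 11.6
```

{"name": "move_arm", "arguments": {
  "travel": [
    [0, 0, -0.002],
    [0, 0, 0],
    [0, 0, 0],
    [0, 0, 0],
    [0, 0, 0]
  ],
  "spin": [6.8, 6.8, 6.8, 6.8, 6.8],
  "hand": [0.0, 0.0, 0.0, 0.0, 0.0]
}}

```text
t: 4.32
ee_pos: [524.9, -57.3, 43.3]
orientation: [[0.67, 0.742, 0.001], [0.742, -0.67, 0.0], [0.001, 0.001, -1.0]]
ft_force: [6.9, -1.2, -21.2]
gripper_width: 11.3
```

{"name": "move_arm", "arguments": {
  "travel": [
    [0, 0, 0],
    [0, 0, 0],
    [0, 0, 0],
    [0, 0, 0],
    [0, 0, 0]
  ],
  "spin": [6.8, 6.8, 6.8, 6.8, 6.8],
  "hand": [0.0, 0.0, 0.0, 0.0, 0.0]
}}

```text
t: 4.73
ee_pos: [525.1, -57.6, 43.3]
orientation: [[0.971, 0.24, 0.001], [0.24, -0.971, -0.0], [0.001, 0.0, -1.0]]
ft_force: [8.6, -3.1, -22.0]
gripper_width: 10.8
```

{"name": "move_arm", "arguments": {
  "travel": [
    [0, 0, 0],
    [0, 0, 0],
    [0, 0, 0]
  ],
  "spin": [0.3, 0, 0],
  "hand": [0.0, 0.0, 0.0]
}}

```text
t: 4.98
ee_pos: [525.1, -57.6, 43.3]
orientation: [[0.971, 0.241, 0.001], [0.241, -0.971, -0.0], [0.001, 0.0, -1.0]]
ft_force: [8.1, -2.9, -20.1]
gripper_width: 11.0
```

{"name": "move_arm", "arguments": {
  "travel": [
    [0, 0, 0],
    [0, 0, 0],
    [0, 0, 0],
    [0, 0, -0.02],
    [0, 0, -0.02]
  ],
  "spin": [0, 0, 0, 0, 0],
  "hand": [0.06, 0.06, 0.06, 0.06, 0.06]
}}

```text
t: 5.4
ee_pos: [523.8, -56.9, 83.4]
orientation: [[0.97, 0.242, -0.002], [0.242, -0.97, 0.0], [-0.002, -0.001, -1.0]]
ft_force: [0.5, -0.1, 0.6]
gripper_width: 60.2
```

{"name": "move_arm", "arguments": {
  "travel": [
    [0, 0, -0.03],
    [0, 0, -0.03],
    [0, 0, -0.03],
    [0, 0, -0.02],
    [0, 0, 0]
  ],
  "spin": [0, 0, 0, 0, 0],
  "hand": [0.06, 0.06, 0.06, 0.06, 0.06]
}}

```text
t: 5.82
ee_pos: [526.5, -57.1, 198.0]
orientation: [[0.97, 0.242, 0.007], [0.242, -0.97, -0.0], [0.006, 0.002, -1.0]]
ft_force: [0.8, 0.4, 0.7]
gripper_width: 60.1
```

Run:
```python
from h import *
import pickle
c=cam('wrist'); save(c,'w2.png'); pickle.dump(c,open('w2.pkl','wb'))
K=np.array([523.1,-57.2])
for n,p in dict(skirt=[*K,35],nose0=[K[0]-30*.971,K[1]-30*.24,33],part=[500.3,35,66],tip=[487.1,88.4,119]).items(): print(n,proj(c,p,True))
p=c['pixels'];q0=proj(c,[K[0]-20*.971,K[1]-20*.24,40],True).astype(int);print(q0)
```

```text
skirt [322.9898147  228.17170727]
nose0 [322.90608635 260.21389813]
part [204.76622005 238.97055559]
tip [114.15388705 261.3295202 ]
[322 252]
```

View pics/w2.png

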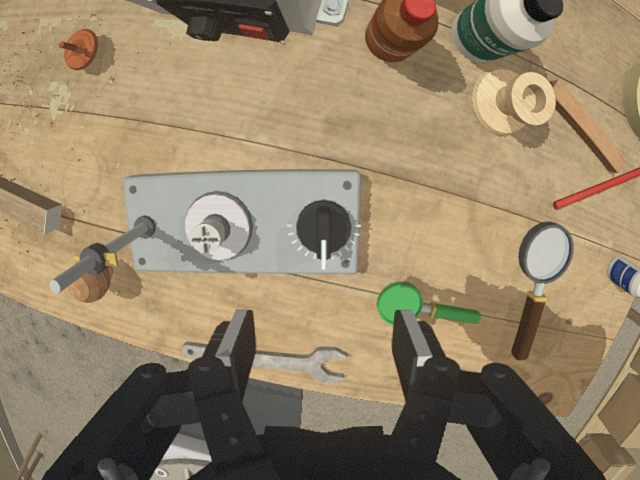

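Wrist view: the pointer line at (323,240–268) lies on the knob-to-long-tick direction, with short ticks either side, so the knob is at zero. The blade shows at (112,260); the loupe's lens is at (546,252) and its handle end at (521,357). I'll cross-check both.

Run:
```python
from h import *
import pickle
c=pickle.load(open('w2.pkl','rb'));C=pickle.load(open('c0.pkl','rb'))
p=c['pixels'];h=cv2.cvtColor(p,cv2.COLOR_RGB2HSV)
m=np.zeros(p.shape[:2],np.uint8);sl=np.s_[245:275,100:125];m[sl]=((h[...,1]>140)&(h[...,0]>17)&(h[...,0]<32)&(h[...,2]>150))[sl]
q=np.argwhere(m)[:,::-1];print(q.min(0),q.max(0),q.mean(0))
O=np.array([500.3,35.0]);yh=np.array([-.24,.971]);xh=np.array([.971,.24])
for z in(105,112,119,126,133):print(z,[proj(c,[*(O+55*yh+k*xh),z+1.5],True).round(1).tolist() for k in(-5,0,5)])
# ray closest: wrist tip ray and side ray
a,da=c['xyz'],ray(c,115.5,260.5,True)
s=C['side'];b,db=s['xyz'],ray(s,281.5,213.8)
t=np.linalg.lstsq(np.c_[da,-db],b-a,rcond=None)[0];print(a+t[0]*da,b+t[1]*db)
# loupe
g=cv2.cvtColor(p,cv2.COLOR_RGB2HSV)
print('lens',onz(c,546,252,12,True),'end',onz(c,521,357,12,True),'ferrule',onz(c,538,297,12,True))
print('part',onz(c,206,238,68,True))
```

```text
[104 253] [116 265] [109.16326531 259.46938776]
105 [[123.2, 261.7], [122.1, 255.5], [121.1, 249.1]]
112 [[118.9, 265.1], [117.7, 258.7], [116.6, 252.2]]
119 [[114.4, 268.6], [113.2, 262.1], [112.0, 255.5]]
126 [[109.7, 272.2], [108.4, 265.6], [107.1, 258.9]]
133 [[104.9, 276.0], [103.5, 269.3], [102.1, 262.4]]
[488.68501599  86.5990471  120.18755902] [488.43763399  86.73375703 120.39320722]
lens [ 551.69915266 -296.55698566   12.        ] end [ 421.22580651 -329.34939256   12.        ] ferrule [ 500.30203052 -311.35016852   12.        ]
part [502.1188643   33.58024785  68.        ]
```

{"name": "move_arm", "arguments": {
  "travel": [
    [-0.0144, 0.0296, 0],
    [-0.0144, 0.0296, 0],
    [-0.0144, 0.0296, 0],
    [-0.0144, 0.0296, 0],
    [-0.0144, 0.0296, 0]
  ],
  "spin": [0, 0, 0, 0, 0],
  "hand": [0.06, 0.06, 0.06, 0.06, 0.06]
}}

```text
t: 6.28
ee_pos: [489.4, -219.3, 192.5]
orientation: [[0.97, 0.242, -0.001], [0.242, -0.97, 0.0], [-0.001, -0.001, -1.0]]
ft_force: [0.9, 0.3, -0.0]
gripper_width: 60.2
```

{"name": "move_arm", "arguments": {
  "travel": [
    [-0.0144, 0.0296, 0],
    [-0.0144, 0.0296, 0],
    [-0.0144, 0.0296, 0],
    [0, 0, 0.03],
    [0, 0, 0.03]
  ],
  "spin": [0, 0, 0, 1.7, 0],
  "hand": [0.06, 0.06, 0.06, 0.06, 0.06]
}}

```text
t: 6.7
ee_pos: [469.5, -317.3, 132.9]
orientation: [[0.978, 0.207, 0.002], [0.207, -0.978, -0.002], [0.001, 0.002, -1.0]]
ft_force: [0.4, -0.2, -1.6]
gripper_width: 59.9
```

{"name": "move_arm", "arguments": {
  "travel": [
    [0, 0, 0.02],
    [0, 0, 0],
    [0, 0, 0]
  ],
  "spin": [0, 0, 0],
  "hand": [0.06, 0.06, 0.06]
}}

```text
t: 6.95
ee_pos: [469.2, -314.2, 112.3]
orientation: [[0.977, 0.213, -0.003], [0.213, -0.977, 0.002], [-0.002, -0.002, -1.0]]
ft_force: [0.9, -0.5, 1.3]
gripper_width: 60.2
```

Run:
```python
from h import *
import pickle
c=cam('wrist'); save(c,'w3.png'); pickle.dump(c,open('w3.pkl','wb'))
s=manip.sense();print(s['ee_pos'],s['qpos'])
d=np.array([.977,.213]);L=np.array([551,-298.])
for n,q in dict(lens=[*L,9],end=[*(L-133*d),10],ferr=[*(L-49*d),10],grip=[*(L-85*d),10]).items(): print(n,proj(c,q,True))
```

```text
[ 470.02282796 -314.63103619  113.58863915] [ 0.52628732  0.38711996 -0.06167742  1.95435069  0.03224381  0.80163605
 -0.90956403]
lens [327.34959703 123.79018097]
end [326.64295344 308.57746872]
ferr [327.14750669 197.11044778]
grip [326.94419801 247.84680541]
```

View pics/w3.png

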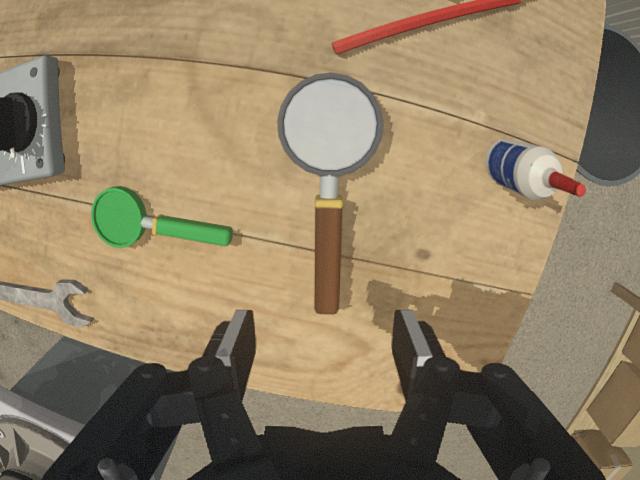

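{"name": "move_arm", "arguments": {
  "travel": [
    [0, 0.002, 0.025],
    [0, 0, 0.025],
    [0, 0, 0.025],
    [0, 0, 0.02],
    [0, 0, 0.012]
  ],
  "spin": [1.1, 0, 0, 0, 0],
  "hand": [0.06, 0.06, 0.06, 0.06, 0.06]
}}

```text
t: 7.42
ee_pos: [470.7, -316.6, 5.9]
orientation: [[0.981, 0.194, 0.0], [0.194, -0.981, -0.0], [0.0, 0.0, -1.0]]
ft_force: [-1.4, -0.8, 0.3]
gripper_width: 59.9
```

{"name": "move_arm", "arguments": {
  "travel": [
    [0, 0, 0],
    [0, 0, 0]
  ],
  "spin": [0, 0],
  "hand": [0.06, 0.06]
}}

```text
t: 7.58
ee_pos: [470.9, -316.9, 7.2]
orientation: [[0.981, 0.194, 0.001], [0.194, -0.981, -0.0], [0.0, 0.0, -1.0]]
ft_force: [-0.2, 0.4, 0.3]
gripper_width: 60.2
```

{"name": "move_arm", "arguments": {
  "travel": [
    [0, 0, 0.003],
    [0, 0, 0],
    [0, 0, 0],
    [0, 0, 0],
    [0, 0, 0]
  ],
  "spin": [0, 0, 0, 0, 0],
  "hand": [0.06, 0.0, 0.0, 0.0, 0.0],
  "force": 60
}}

```text
t: 8.0
ee_pos: [470.7, -316.9, 4.2]
orientation: [[0.981, 0.194, 0.001], [0.194, -0.981, -0.0], [0.001, 0.001, -1.0]]
ft_force: [-1.0, 1.9, 7.1]
gripper_width: 16.7
```

{"name": "move_arm", "arguments": {
  "travel": [
    [0, 0, 0],
    [0, 0, 0],
    [0, 0, -0.01],
    [0, 0, -0.01],
    [0, 0, -0.01]
  ],
  "spin": [0, 0, 0, 0, 0],
  "hand": [0.0, 0.0, 0.0, 0.0, 0.0]
}}

```text
t: 8.42
ee_pos: [470.5, -316.7, 34.5]
orientation: [[0.981, 0.194, 0.0], [0.194, -0.981, -0.0], [0.0, 0.0, -1.0]]
ft_force: [-0.0, -0.3, -0.8]
gripper_width: 16.4
```

{"name": "move_arm", "arguments": {
  "travel": [
    [0, 0, -0.025],
    [0, 0, -0.025],
    [0, 0, -0.025],
    [0, 0, -0.025],
    [0, 0, -0.02]
  ],
  "spin": [0, 0, 0, 0, 0],
  "hand": [0.0, 0.0, 0.0, 0.0, 0.0]
}}

```text
t: 8.83
ee_pos: [470.7, -316.9, 156.5]
orientation: [[0.981, 0.194, 0.002], [0.194, -0.981, -0.001], [0.002, 0.001, -1.0]]
ft_force: [0.8, 0.1, -1.7]
gripper_width: 16.6
```

{"name": "move_arm", "arguments": {
  "travel": [
    [0, 0, -0.02],
    [0, 0, 0],
    [0, 0, 0]
  ],
  "spin": [0, 0, 0],
  "hand": [0.0, 0.0, 0.0]
}}

```text
t: 9.08
ee_pos: [470.9, -317.0, 175.3]
orientation: [[0.981, 0.194, 0.003], [0.194, -0.981, -0.001], [0.002, 0.002, -1.0]]
ft_force: [0.1, -0.2, -1.9]
gripper_width: 16.5
```

Run:
```python
from h import *
import pickle
c=cam('wrist'); save(c,'w4.png'); s=cam('side'); t=cam('top'); save(s,'s4.png')
pickle.dump((c,s,t),open('w4.pkl','wb'))
S=manip.sense();print(S['ee_pos'],S['qpos'],S['gripper_width'],S['ft_force'])
I=np.vstack([np.hstack([c['pixels'][::2,::2],s['pixels'][240:480,200:520]]),np.hstack([cv2.resize(s['pixels'][280:380,250:382],(320,240)),cv2.resize(t['pixels'][195:295,390:522],(320,240))])])
cv2.imwrite('pics/c4.png',I[...,::-1])
```

```text
[ 469.9679362  -316.42451922  172.88900538] [ 0.52631704  0.31419998 -0.0572689   1.90612581  0.02209972  0.92276279
 -0.91704633] 16.481421840361396 [ 0.24849281  0.39757589 -0.03365269]
```

View pics/c4.png

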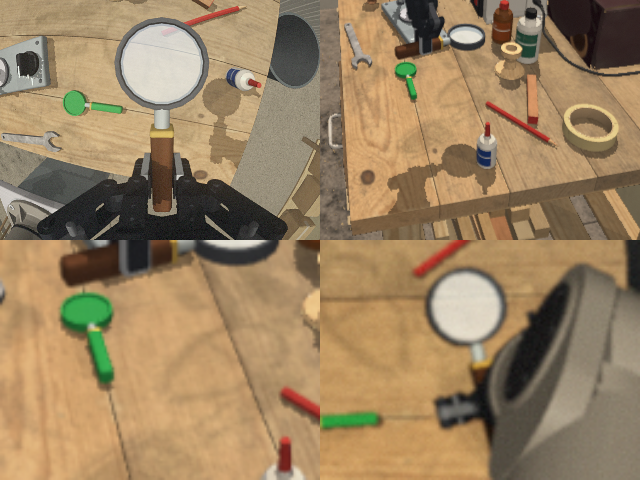

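```bash
cat >> h.py <<'E'
def ell(c,u,v,R):
    "bright low-saturation blob near (u,v): ellipse fit of its outline"
    h=cv2.cvtColor(c['pixels'],cv2.COLOR_RGB2HSV); m=np.zeros(h.shape[:2],np.uint8)
    sl=np.s_[max(v-R,0):v+R,max(u-R,0):u+R]; m[sl]=((h[...,1]<50)&(h[...,2]>150))[sl]
    m=cv2.morphologyEx(m,cv2.MORPH_OPEN,np.ones((3,3),np.uint8))
    ct=max(cv2.findContours(m,0,1)[0],key=cv2.contourArea); return cv2.fitEllipse(cv2.convexHull(ct))
def tri(L):
    A=[];b=[]
    for o,d in L:
        d=d/np.linalg.norm(d); M=np.eye(3)-np.outer(d,d); A.append(M); b.append(M@o)
    A=np.vstack(A);b=np.hstack(b); x=np.linalg.lstsq(A,b,rcond=None)[0]; return x,np.abs(A@x-b).max()
E
python3 - <<'E'
from h import *
import pickle
c,s,t=pickle.load(open('w4.pkl','rb'))
ew=ell(c,322,126,95);es=ell(s,346,277,22);et=ell(t,450,223,20)
print(ew,es,et)
L=[(c['xyz'],ray(c,*ew[0],True)),(s['xyz'],ray(s,*es[0])),(t['xyz'],ray(t,*et[0]))]
for k in ([0,1,2],[0,1],[0,2],[1,2]): print(k,tri([L[i] for i in k]))
T=np.array([469.97,-316.42,172.9]); pred=T+np.array([.981*81.5,.194*81.5,4.8]); print('pred',pred,proj(c,pred,True),proj(s,pred),proj(t,pred))
E
```

```text
((322.7486267089844, 126.78622436523438), (160.5048828125, 163.2628173828125), 92.81240844726562) ((345.91424560546875, 274.86871337890625), (16.253419876098633, 31.88389015197754), 92.0127944946289) ((449.86614990234375, 222.4485626220703), (27.500999450683594, 28.9677677154541), 143.40908813476562)
[0, 1, 2] (array([ 551.12541552, -299.24688495,  182.13626394]), np.float64(1.0802913909552672))
[0, 1] (array([ 551.52982052, -300.17919527,  183.12402588]), np.float64(0.22240032067213633))
[0, 2] (array([ 551.09440161, -300.20887805,  173.21502003]), np.float64(0.1864195008400884))
[1, 2] (array([ 551.11497584, -298.55008552,  181.92184895]), np.float64(1.0646360129020422))
pred [ 549.9215 -300.609   177.7   ] [323.31861176 130.58685902] [344.88259745 277.61060811] [450.52356145 222.68869577]
```

{"name": "move_arm", "arguments": {
  "travel": [
    [0.0045, -0.0277, 0],
    [0.0045, -0.0277, 0],
    [0.0045, -0.0277, 0],
    [0.0045, -0.0277, 0],
    [0.0045, -0.0277, 0]
  ],
  "spin": [0, 0, 0, 0, 0],
  "hand": [0.0, 0.0, 0.0, 0.0, 0.0]
}}

```text
t: 9.65
ee_pos: [464.8, -175.1, 172.5]
orientation: [[0.981, 0.194, -0.002], [0.194, -0.981, 0.0], [-0.001, -0.001, -1.0]]
ft_force: [1.3, -0.6, -1.1]
gripper_width: 16.7
```

{"name": "move_arm", "arguments": {
  "travel": [
    [0.0045, -0.0277, 0],
    [0.0045, -0.0277, 0],
    [0.0045, -0.0277, 0],
    [0.0045, -0.0277, 0],
    [0.0045, -0.0277, 0]
  ],
  "spin": [0, 0, 0, 0, 0],
  "hand": [0.0, 0.0, 0.0, 0.0, 0.0]
}}

```text
t: 10.07
ee_pos: [460.1, -34.9, 172.7]
orientation: [[0.981, 0.194, -0.001], [0.194, -0.981, 0.0], [-0.001, -0.0, -1.0]]
ft_force: [-0.3, 0.4, -0.5]
gripper_width: 16.6
```

{"name": "move_arm", "arguments": {
  "travel": [
    [0, 0, 0],
    [0, 0, 0],
    [0, 0, 0],
    [0, 0, 0],
    [0, 0, 0]
  ],
  "spin": [-6, -6, -6, -6, -6],
  "hand": [0.0, 0.0, 0.0, 0.0, 0.0]
}}

```text
t: 10.48
ee_pos: [460.3, -36.1, 172.6]
orientation: [[0.749, 0.663, -0.002], [0.663, -0.749, 0.0], [-0.001, -0.001, -1.0]]
ft_force: [-0.5, -0.3, -1.0]
gripper_width: 16.5
```

{"name": "move_arm", "arguments": {
  "travel": [
    [0, 0, 0],
    [0, 0, 0],
    [0, 0, 0],
    [0, 0, 0],
    [0, 0, 0]
  ],
  "spin": [-6, -6, -6.8, 0, 0],
  "hand": [0.0, 0.0, 0.0, 0.0, 0.0]
}}

```text
t: 10.9
ee_pos: [460.5, -36.3, 172.8]
orientation: [[0.504, 0.864, -0.001], [0.864, -0.504, 0.0], [-0.0, -0.001, -1.0]]
ft_force: [0.7, -0.0, -0.1]
gripper_width: 16.6
```

Descend 60 mm to TCP z ≈ 113, then check.

{"name": "move_arm", "arguments": {
  "travel": [
    [0, 0, 0.015],
    [0, 0, 0.015],
    [0, 0, 0.015],
    [0, 0, 0.01],
    [0, 0, 0.005]
  ],
  "spin": [0, 0, 0, 0, 0],
  "hand": [0.0, 0.0, 0.0, 0.0, 0.0]
}}

```text
t: 11.32
ee_pos: [460.1, -36.1, 112.0]
orientation: [[0.503, 0.865, -0.002], [0.865, -0.503, 0.0], [-0.001, -0.002, -1.0]]
ft_force: [-0.2, 0.7, -1.6]
gripper_width: 16.3
```

{"name": "move_arm", "arguments": {
  "travel": [
    [0, 0, 0],
    [0, 0, 0],
    [0, 0, 0],
    [0, 0, 0]
  ],
  "spin": [0, 0, 0, 0],
  "hand": [0.0, 0.0, 0.0, 0.0]
}}

```text
t: 11.65
ee_pos: [461.3, -36.2, 114.0]
orientation: [[0.501, 0.866, 0.001], [0.866, -0.501, -0.0], [0.0, 0.001, -1.0]]
ft_force: [0.1, 0.3, -0.6]
gripper_width: 16.7
```

Run:
```python
from h import *
import pickle
c=cam('wrist'); s=cam('side'); t=cam('top')
pickle.dump((c,s,t),open('w5.pkl','wb'))
S=manip.sense();T=np.array(S['ee_pos']);print(T,S['gripper_width'],S['ft_force'])
x=np.array(S['orientation'])[:,0]; pr=T+82*x+[0,0,5.5]; print('pred lens',pr,proj(c,pr,True),proj(s,pr),proj(t,pr))
I=np.vstack([cv2.resize(c['pixels'][0:300],(640,300)),np.hstack([cv2.resize(s['pixels'][185:295,240:360],(320,293)),cv2.resize(t['pixels'][215:295,245:332],(320,293))])])
cv2.imwrite('pics/c5.png',I[...,::-1])
```

```text
[461.0547607  -36.26806247 113.76431319] 16.724929086594887 [ 0.18500472 -0.12075948 -0.44533993]
pred lens [502.097718    34.72119698 119.29076463] [326.11193327 129.89038825] [290.11654055 223.15186772] [290.30424252 251.93342477]
```

View pics/c5.png

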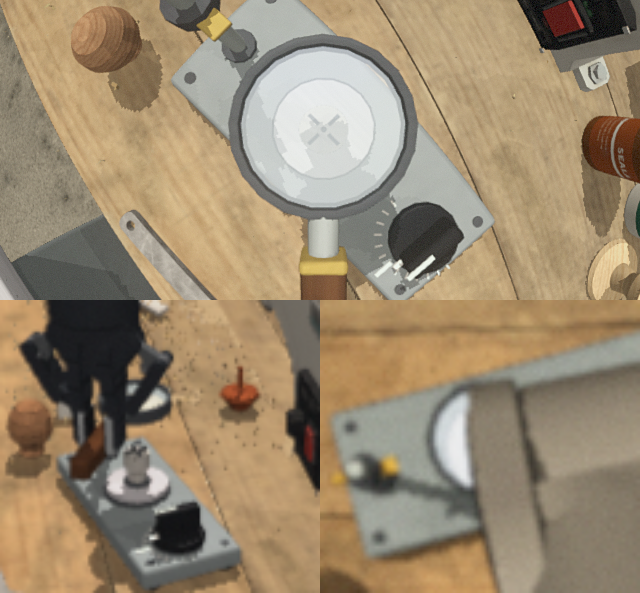

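Run:
```python
from h import *
import pickle
c,s,t=pickle.load(open('w5.pkl','rb')); w2=pickle.load(open('w2.pkl','rb'))
I=np.hstack([cv2.resize(c['pixels'][180:305,355:485],(400,385),interpolation=2),cv2.resize(w2['pixels'][185:285,270:374],(400,385),interpolation=2)])
cv2.imwrite('pics/c6.png',I[...,::-1])
K=np.array([523.1,-57.2]);xh=np.array([.971,.24])
for cc in(c,w2):
  for r,z in((0,35),(0,60),(24,35),(30,33),(30,24),(36,24),(20,60)): print(r,z,proj(cc,[*(K-r*xh),z],True).round(1))
```

```text
0 35 [424.7 240.2]
0 60 [435.5 253.3]
24 35 [396.9 264.5]
30 33 [389.5 269.3]
30 24 [387.3 264.3]
36 24 [380.7 270. ]
20 60 [409.7 275.6]
0 35 [323.  228.2]
0 60 [323.  236.6]
24 35 [322.9 254.6]
30 33 [322.9 260.2]
30 24 [322.9 256.7]
36 24 [322.9 262.9]
20 60 [323.  260.3]
```

View pics/c6.png

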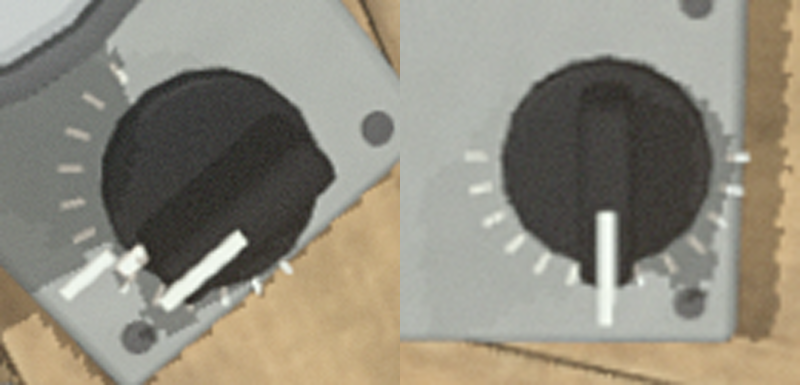

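Run:
```python
from h import *
import pickle
c,s,t=pickle.load(open('w5.pkl','rb'))
g=cv2.cvtColor(c['pixels'],cv2.COLOR_RGB2GRAY)
# rim outer outline: dark ring near lens
m=np.zeros_like(g);m[20:235,215:430]=(g<125)[20:235,215:430]
yy,xx=np.mgrid[:480,:640];r=np.hypot(xx-323,yy-127);m[(r>98)|(r<70)]=0
q=np.argwhere(m)[:,::-1].astype(np.float32);(u,v),R=cv2.minEnclosingCircle(q)
e=cv2.fitEllipse(cv2.convexHull(q.astype(np.int32)));print(u,v,R,e)
for z in (115,119,123):print(z,onz(c,*e[0],z,True))
for zz in(66,70):print('part',onz(c,324,128.5,zz,True), proj(c,[500.5,34.5,zz],True))
# scale check: rim diameter in px expected at z
for z in(113,119,125):
  o=onz(c,*e[0],z,True);a=[proj(c,o+34*np.array([np.cos(f),np.sin(f),0]),True) for f in np.linspace(0,6.28,60)];print(z,cv2.fitEllipse(np.float32(a)))
S=manip.sense();print(S['t'],S['ee_pos'])
```

```text
320.5811767578125 129.50738525390625 97.64640808105469 ((322.73944091796875, 128.70716857910156), (187.91537475585938, 191.97900390625), 138.19309997558594)
115 [501.22427531  35.68431786 115.        ]
119 [501.24978461  35.71281635 119.        ]
123 [501.27529391  35.74131483 123.        ]
part [501.51681009  35.10918488  66.        ] [322.85969818 130.51421926]
part [501.52965402  35.14241493  70.        ] [322.84641023 130.62720462]
113 ((322.7784729003906, 128.52761840820312), (172.2381591796875, 175.26431274414062), 89.73175048828125)
119 ((322.78173828125, 128.51258850097656), (179.4407196044922, 182.59519958496094), 89.73333740234375)
125 ((322.7854309082031, 128.4956512451172), (187.25865173339844, 190.5526123046875), 89.73502349853516)
11.8 [461.0547607  -36.26806247 113.76431319]
```

```bash
python3 -c "
from plant import manip
s=manip.sense();print(s['dq'],s['gripper_width'],s['ft_force']);print(manip.sign_off())"
```

```text
[-0.00065351  0.00288041  0.00096515  0.00223655 -0.00042438  0.00035662
 -0.00043259] 16.724929086594887 [ 0.18500472 -0.12075948 -0.44533993]
the job is handed in; nothing more can be done
None
```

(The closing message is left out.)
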